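Release the router clamp through the table's slot

ROBOT

A 7-joint arm with a two-finger parallel gripper is mounted at the origin on the work surface. World frame = base frame: x ahead of the robot, y to its left, z up, the work surface at z = 0. Lengths are in m, angles in rad, forces in N, time in s.
With the tool pointing down it reaches from about 0.425 to 0.875 m from the base axis. Payload 4.7 kg.
Tool frame: the origin (TCP) lies at the very end of the fingers, on their centre line; the grasp point (between the pads) lies 19 mm behind it; z points along the fingers, y is the direction in which the jaws open and shut (so a half turn about z gives the same grasp; the last joint's range is limited). The gripper opens to 87 mm and grips with 3 to 60 N. Pads are 19 mm wide; open, the fingers measure 117 mm over their backs; the gripper's body (75 mm by 190 mm) begins 51 mm behind the grasp point.
Start: joints at [1.207, 0.321, -0.07, 1.45, 0.023, 1.371, -0.057], TCP at [0.24, -0.604, 0.223] pointing down, gripper open.
Joint ranges: [-2.86, 2.86], [-0.3, 2.09], [-1.38, 1.24], [0.06, 2.45], [-1.56, 4.7], [0.09, 2.05], [-2.69, 2.69]. Speed limits (rad/s): [2.57, 2.57, 3.14, 3.14, 3.14, 3.14, 3.14].

INTERFACE

Orientations are given as a rotation vector (axis times angle).
In Python, from bench import ctrl, get_image, camera_info gives the robot as it stands.
- The arm moves only by the tool carry_out, never from a script. Its argument "commands" is a list of rows, each an object of numbers: "tx", "ty", "tz": the shift along the tool's x, y, z in m; "rx", "ry", "rz": the turn, a rotation vector about the tool's x, y, z in rad; "jaw": the opening, from 0 (shut) to 1 (fully open). In form: [{"tx": .., "ty": .., "tz": .., "rx": .., "ry": .., "rz": .., "jaw": ..}, ...]. A call has 1 to 12 rows; each row is the pose to reach, as a shift and turn from the pose commanded when the call began, along the tool's axes at that moment; what a row does not reach only later rows make up. A row lasts 1/8 s, in which the tool goes at most 62.5 mm and 10.7 degrees, less where a joint would pass 70% of its speed; a pose out of reach is approached as far as the arm can. A call with a gripper value outside its range is refused whole. The fingers move at their own pace and stop on an object; "grip_force" is the grip in N (left out, the last holds). Time passes only in rows, so rows that repeat a pose let the fingers close. It gives the time, the measured TCP pose, the force and the opening at its end, in the units of the state.
- ctrl.get_state(): the state, without advancing time (a new reading comes with each control period).
- get_image(name): name is "side" or "top"; returns the picture (400x640x3 uint8, red, green, blue); there is no depth.
- camera_info(name): a dict with "intrinsics" (3x3 intrinsics, pixels), "R" (3x3) and "t" (3): a world point X has camera coordinates R X + t. Camera axes: x right, y down, z forward; pixel columns grow to the right and rows downward; lengths in m; the calibration is good to about 2 mm. A picture is of the moment at which its call begins. camera_info takes no time and is no camera call.
- ctrl.close_job(): hands the job in, once; it reports no verdict.
The state is a dict: "time": time; "joint_positions": joint angles; "qd": joint speeds; "joint_torque": joint torques, N m; "position": TCP position; "tool_rot": TCP orientation; "ft_force": force on the tool from outside, world axes, zero at the start; "torque": the same for the moment, N m; "grip_width": opening from 0.0 (shut) to 1.0 (fully open).
Only numpy, scipy, OpenCV 4.12 (cv2) and the standard library are available. Lean on these libraries where they do the work, as an engineer would, in place of code of your own. Each camera call takes 0.05 s, during which the arm holds its last target.

TASK

The router under the small router table has to come out for a bit change, so release its clamp: take the T-handled key out of its wooden block, put its square end down through the curved slot in the aluminium plate and slide it along the router's cover below until you feel it drop into the hidden clamp socket, pressing lightly all the while (never more than about 2.5 kg). Then, with the key fully down, turn it anticlockwise, seen from above, up to its stop without forcing it further, and leave it standing in the socket. Leave the other things on the table and bench where they are.

Things in the scene. Friction and masses are not known exactly. Their poses are not given: they have to be found in the camera images.
- rtable: Bench-top router table, fixed: white top 366 x 523 mm, 200 mm above the bench, flush 200 x 200 mm aluminium plate, 55 mm high fence along the far side (near face 26 mm beyond the spindle axis), router hanging below. Origin: spindle axis at bench level; z up, x towards the fence (away from the robot at yaw 0), y along the fence. The cutter stands 21 mm above the top on the spindle axis.
- spindle (a point): Point on the router's spindle axis at the height of the top face of the table; axes as rtable.
- slot_mid (a point): Middle of the curved slot in the plate, at the height of the top face; axes as rtable, 80 mm from spindle in the -x direction. The slot is an arc about the spindle axis: centre line of radius 80 mm, 18 mm wide with square edges, plate 10 mm thick; the key can travel about 0.38 rad (30 mm) to each side of the middle.
- cover_mid (a point): Point of the flat, rigid black cover of the router's base, 12 mm straight below slot_mid. The cover closes the slot from below all along. Flush in it, on the slot's centre line, sits the clamp's black round boss with its square socket; where along the slot depends on how the router was fitted: up to 0.32 rad (26 mm) to either side of the middle, not measured.
- clamp (a joint): Turn of the clamp's socket, rad: 0 tight, grows anticlockwise from above, rigid stop at 1.25. Friction about 0.05 N m, no spring. Socket: 11.6 mm across flats, 16 mm deep (floor 28 mm below the plate's top face); at 0 its flats stand along and across the slot where it sits (tangential and radial to the spindle axis). The key has up to 0.18 rad of play in it before it drives.
- key: T-handled clamp key, about 0.12 kg: straight steel shaft 10 mm square, with the last 5 mm tapering to a flat 6 mm square end, and a black cross bar 72 x 14 x 14 mm on top. Origin at the centre of the lower end; z up the shaft; x along the cross bar, y across it; the flats of the shaft face x and y. Stands upright in its wooden block on the table.
- key_tip (a point): Centre of the flat lower end of the key; axes as key.
- key_bar (a point): Centre of the key's cross bar, 75 mm above its lower end, where it is gripped from above; axes as key (bar along x, 14 mm wide along y).
- keyblock: Wooden block 52 x 52 x 45 mm fixed on the near left or near right of the table's top, with a round hole 17 mm wide and 35 mm deep in the middle of its top, in which the key stands. Origin: centre of its underside, z up.
- cutters: Block 52 x 75 x 35 mm with three spare cutters, up to 71 mm high in all, fixed on the other side of the table's top. Origin: centre of its underside.
- pushblock: Loose wooden push block, 120 x 60 mm, 39 mm high with its handle, lying on the table's top to the right of the plate, before the fence. Origin: centre of its underside. Not to be disturbed.
- boat: Loose dark wooden model boat hull, about 160 x 55 mm, 55 mm high, on a scrap board on the bench. Origin: under its centre. Not to be disturbed.
- trysquare: Loose try square, 100 mm stock and 150 mm steel blade, lying on the bench. Origin: under the stock's centre. Not to be disturbed.

How it is judged:
On the way, in this order (a step that is already met when the one before it is completed fails the run):
1. the key's square end has dropped into the hidden socket, at least 8 mm below the router's cover, before the clamp is turned (z of key_tip in the frame of slot_mid below -0.02 m and horizontal distance between key_tip and slot_mid below 0.034 m and value of joint clamp below 0.5 rad), for 0.1 s.
2. the clamp has been turned to its stop with the key in the socket (value of joint clamp above 1.12 rad and z of key_tip in the frame of slot_mid below -0.02 m and horizontal distance between key_tip and slot_mid below 0.034 m), for 0.1 s.
At the end, for the whole second after the job is handed in: The clamp is at its stop (joint beyond 1.12 of 1.25 rad) and the key, released and at rest, stands upright within 0.3 rad in the socket, its end at least 8 mm below the router's cover (all of step 2 and angle between key's own z axis and vertical below 0.3 rad and linear speed of key below 0.02 m/s); the robot touches nothing.
It fails at once if before it has dropped in, the key pressed on the router's cover or on the table with more than 25 N (contact force between key and rtable above 25 N and z of key_tip in the frame of slot_mid above -0.02 m).
It fails at once if the key jammed or forced in the socket (contact forces on its flats adding up to more than 70 N, about 0.3 N m against the stop) (contact force between key and rtable above 70 N).
It fails at once if the push block, the model boat or the try square disturbed (moved more than 15 mm) (distance of any of pushblock, boat, trysquare from where it was at the start of the episode above 0.015 m).
It also fails if it takes over 61 s, if anything falls off the work surface, if the arm or the gripper's body presses on something with over 40 N, if the wrist force passes 120 N, or if a joint passes its speed limit or range.

## Working session

There is one attempt and no reset: what is moved stays moved. The work goes in short steps, Python scripts to look and compute and a tool call to move; the robot and the scene stay as the last step left them, time stands still between calls to the robot, and variables do not carry over. Pictures are saved under pics/ and viewed, and the job is handed in when it is done.

Besides the shell and the picture viewer there is one more tool, called after ">>>" in YAML: its name, and indented under it one key for each argument. carry_out: Moves the arm, as the interface text tells. Its arguments: {"type":"object","properties":{"commands":{"type":"array"},"grip_force":{"type":"number"}},"required":["commands"]}

```bash
ls; mkdir -p pics; cat > h.py <<'E'
import numpy as np,cv2
from bench import ctrl,get_image,camera_info
def ray(cam,u,v):
    c=camera_info(cam);K=np.array(c['intrinsics']);R=np.array(c['R']);t=np.array(c['t'])
    return -R.T@t, R.T@np.linalg.inv(K)@np.array([u,v,1.])
def onz(cam,u,v,z):
    o,d=ray(cam,u,v);return o+d*(z-o[2])/d[2]
def proj(cam,X):
    c=camera_info(cam);p=np.array(c['intrinsics'])@(np.array(c['R'])@np.array(X)+np.array(c['t']));return p[:2]/p[2]
def tri(u1,v1,u2,v2):
    o1,d1=ray('top',u1,v1);o2,d2=ray('side',u2,v2)
    A=np.stack([d1,-d2],1);s=np.linalg.lstsq(A,o2-o1,rcond=None)[0]
    a=o1+d1*s[0];b=o2+d2*s[1];return (a+b)/2,np.linalg.norm(a-b)
E
python3 - <<'E'
from h import *
for n in('top','side'):
    cv2.imwrite(f'pics/{n}0.png',get_image(n)[:,:,::-1]); c=camera_info(n); print(n,np.round(c['intrinsics'],1).tolist(),np.round(ray(n,320,200),3).tolist())
print(ctrl.get_state())
E
```

```text
pics
top [[436.3, 0.0, 321.9], [0.0, 436.3, 195.4], [0.0, 0.0, 1.0]] [[0.232, 0.022, 1.392], [0.192, 0.01, -0.981]]
side [[407.8, 0.0, 323.6], [0.0, 407.8, 195.3], [0.0, 0.0, 1.0]] [[0.288, 0.805, 0.662], [0.2, -0.834, -0.514]]
{'time': 0.1, 'joint_positions': array([ 1.20710813,  0.32175906, -0.07009634,  1.45156848,  0.02262237,
        1.37080673, -0.05691073]), 'qd': array([ 0.00041617, -0.00051648, -0.00050486, -0.0025519 ,  0.0008177 ,
        0.00130068,  0.00161561]), 'joint_torque': array([-1.38617170e-04, -4.92571485e+01, -4.05714791e-01, -3.13399708e+01,
       -6.42059580e-02,  3.94327752e-02,  5.42492148e-05]), 'position': array([ 0.23952967, -0.60371169,  0.2215566 ]), 'tool_rot': array([-3.08403333e+00, -5.89637448e-01,  6.89865805e-04]), 'ft_force': array([0.44513508, 0.53592628, 0.8208339 ]), 'torque': array([ 0.05640939,  0.01742611, -0.00582489]), 'grip_width': 0.9979468171897731}
```

View pics/top0.png

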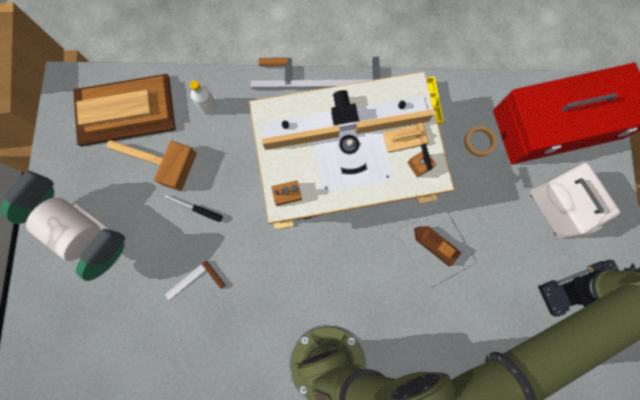

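View pics/side0.png

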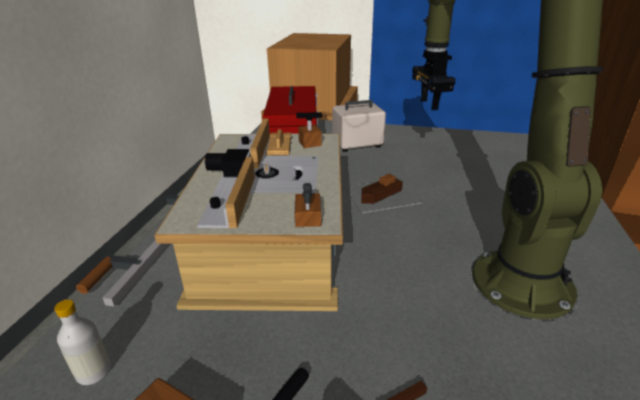

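The top view shows the table at (350,150), the key block with its black bar on the right at about (425,158), the slot at about (352,170), and the cutters at (287,192). I'll zoom in.

```bash
python3 - <<'E'
from h import *
t=cv2.imread('pics/top0.png');s=cv2.imread('pics/side0.png')
a=cv2.resize(t[95:215,310:450],None,fx=5,fy=5,interpolation=cv2.INTER_CUBIC)
b=cv2.resize(s[95:205,220:350],None,fx=5,fy=5,interpolation=cv2.INTER_CUBIC)
cv2.imwrite('pics/tz.png',a);cv2.imwrite('pics/sz.png',b)
E
```

```text
(no output)
```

View pics/tz.png

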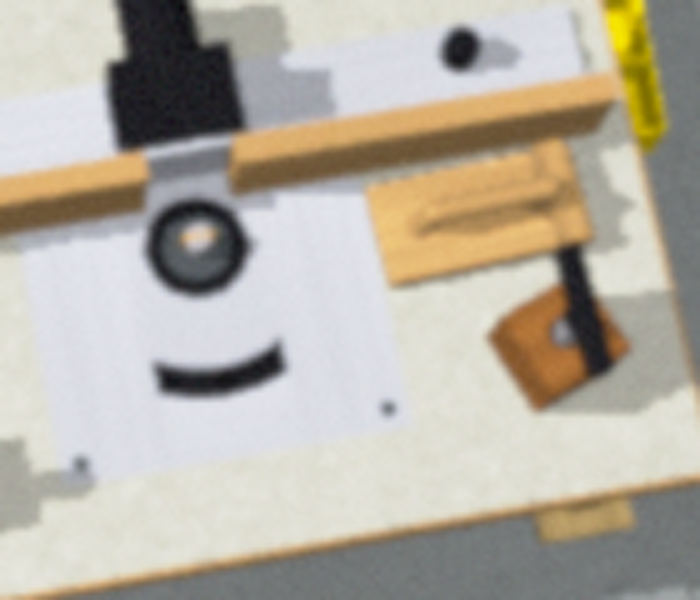

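View pics/sz.png

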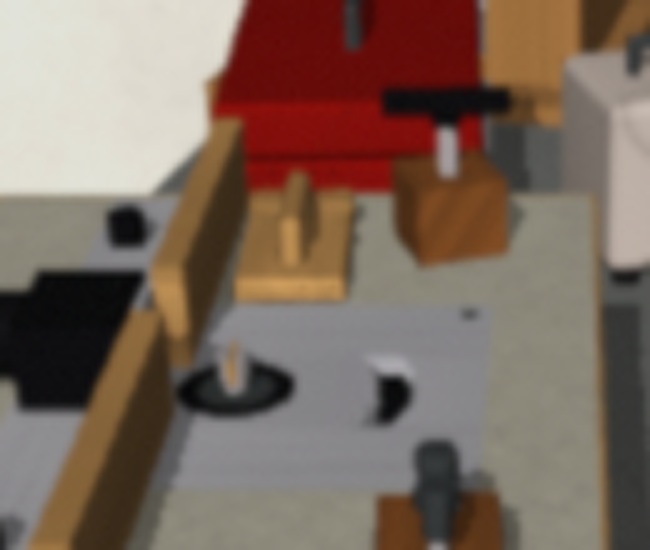

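```bash
python3 - <<'E'
from h import *
t=cv2.imread('pics/top0.png');g=cv2.cvtColor(t,cv2.COLOR_BGR2GRAY)
def blob(x0,y0,x1,y1,th):
    m=np.zeros_like(g);m[y0:y1,x0:x1]=(g[y0:y1,x0:x1]<th)
    n,l,s,c=cv2.connectedComponentsWithStats(m);i=1+np.argmax(s[1:,4]);return (l==i).astype(np.uint8),s[i],c[i]
m,s,c=blob(418,140,436,175,50);print('bar',s,c)
k=np.argwhere(m)[:,::-1].astype(float)
P=np.array([onz('top',u,v,.292)[:2] for u,v in k]);r=cv2.minAreaRect(P.astype(np.float32));print(r, np.array(cv2.boxPoints(r)).round(4).tolist(),P.mean(0))
m,s,c=blob(335,160,372,178,100);print('slot',s,c)
big=cv2.resize(g,None,fx=4,fy=4,interpolation=cv2.INTER_CUBIC)
M=(big[640:712,1340:1488]<110).astype(np.uint8);cs,_=cv2.findContours(M,cv2.RETR_EXTERNAL,cv2.CHAIN_APPROX_NONE)
C=max(cs,key=cv2.contourArea)[:,0]+[1340,640];C=(C+.5)/4-.5
Q=np.array([onz('top',u,v,.2)[:2] for u,v in C]);np.save('slot.npy',Q)
r=cv2.minAreaRect(Q.astype(np.float32));print(r,cv2.boxPoints(r).round(4).tolist())
# table outline
hsv=cv2.cvtColor(t,cv2.COLOR_BGR2HSV)
for n,(u,v) in dict(cutbase=(349,144),bl=(267,222),br=(453,188),tr=(424,72),tl=(249,101)).items(): print(n,onz('top',u,v,.2).round(4))
for n,(u,v) in dict(scr1=(387.6,176.4),scr2=(326,188)).items(): print(n,onz('top',u,v,.2).round(4))
# cutter hole dark ring
m=np.zeros_like(g);m[130:158,336:362]=g[130:158,336:362]<70
e=cv2.fitEllipse(cv2.convexHull(np.argwhere(m)[:,::-1].astype(np.int32)));print(e,onz('top',*e[0],.2))
# cutter tip
print('tip',onz('top',349.5,142.5,.221))
E
```

```text
bar [422 145  10  25  98] [426.39795918 157.56122449]
((0.5683635473251343, -0.241221085190773), (0.0657767802476883, 0.012630719691514969), 16.268417358398438) [[0.5350000262260437, -0.2443999946117401], [0.5386000275611877, -0.2565000057220459], [0.6017000079154968, -0.23810000717639923], [0.5982000231742859, -0.22589999437332153]] [ 0.56651059 -0.24275473]
slot [342 165  24   9 115] [353.77391304 169.93913043]
((0.5551458597183228, -0.05915050208568573), (0.020941313356161118, 0.07052649557590485), 11.268464088439941) [[0.5379999876022339, -0.026599999517202377], [0.551800012588501, -0.0957999974489212], [0.5723000168800354, -0.0917000025510788], [0.5584999918937683, -0.02250000089406967]]
cutbase [ 0.6306 -0.0449  0.2   ]
bl [0.4013 0.1795 0.2   ]
br [ 0.5072 -0.3368  0.2   ]
tr [ 0.858  -0.2655  0.2   ]
tl [0.7566 0.2481 0.2   ]
scr1 [ 0.5372 -0.1542  0.2   ]
scr2 [0.5004 0.0186 0.2   ]
((348.8720703125, 143.7451934814453), (17.72559928894043, 18.36501693725586), 95.28489685058594) [ 0.63133813 -0.04455142  0.2       ]
tip [ 0.62800879 -0.04511235  0.221     ]
```

```bash
python3 - <<'E'
from h import *
from scipy.optimize import least_squares
print('bar',tri(426.4,157.6,309.2,115.2))
s=cv2.imread('pics/side0.png');g=cv2.cvtColor(s,cv2.COLOR_BGR2GRAY)
m=(g[108:122,290:326]<60);print('sidebar c',np.argwhere(m).mean(0)[::-1]+[290,108],np.argwhere(m).min(0),np.argwhere(m).max(0))
for e in((296.5,115),(322,115)):print(onz('side',*e,.285))
for e in((424,145.5),(429.3,169.5)):print(onz('top',*e,.292))
print('tip',tri(349.5,142.5,266.6,165.5))
print('reproj slot_mid side',proj('side',(.553,-.0605,.2)),proj('top',(.553,-.0605,.2)))
Q=np.load('slot.npy')
# fit spindle c to lower (near) edge R=89 with yaw .203
y=.203;ex=np.array([np.cos(y),np.sin(y)]);ey=np.array([-ex[1],ex[0]])
c0=np.array([.6313,-.0446]);L=(Q-c0)@np.stack([ex,ey],1)
print('y range',L[:,1].min(),L[:,1].max()); r=np.hypot(*L.T);th=np.arctan2(-L[:,1],-L[:,0])
for a in np.arange(-.35,.36,.1):
    k=abs(th-a)<.05;print(round(a,2),r[k].min().round(4),r[k].max().round(4))
# key block top contour side/top
from scipy.spatial.transform import Rotation as Ro
st=ctrl.get_state();print(Ro.from_rotvec(st['tool_rot']).as_matrix().round(3))
E
```

```text
bar (array([ 0.56721044, -0.24442947,  0.28556528]), np.float64(0.002121312631438587))
sidebar c [304.42574257 114.55445545] [0 0] [13 33]
[ 0.60139001 -0.24018801  0.285     ]
[ 0.53205113 -0.2539421   0.285     ]
[ 0.59942378 -0.23741139  0.292     ]
[ 0.53422502 -0.24938408  0.292     ]
tip (array([ 0.62656827, -0.04538495,  0.22099353]), np.float64(0.0027974519218731614))
reproj slot_mid side [296.88777022 172.96843425] [354.32895042 170.3443673 ]
y range -0.034181507304256994 0.03631981918868675
-0.35 0.0738 0.0878
-0.25 0.0743 0.0877
-0.15 0.0743 0.0877
-0.05 0.074 0.088
0.05 0.074 0.0878
0.15 0.0741 0.0877
0.25 0.0738 0.0877
0.35 0.0738 0.0877
[[ 0.929  0.369 -0.001]
 [ 0.369 -0.929  0.002]
 [-0.    -0.002 -1.   ]]
```

```bash
python3 - <<'E'
from h import *
t=cv2.imread('pics/top0.png');g=cv2.cvtColor(t,cv2.COLOR_BGR2GRAY).astype(float)
s=cv2.imread('pics/side0.png');gs=cv2.cvtColor(s,cv2.COLOR_BGR2GRAY)
print(g[143:173,418:436].astype(int));print(gs[108:122,292:328])
E
```

```text
[[182 182 173 153 131 121 112 106 117 131 145 161 166 168 168 168 179 193]
 [165 157 145 118  85  71  57  64 105 141 163 169 171 172 181 189 193 207]
 [142 134 115  82  53  36  32  53 105 156 180 184 186 192 207 215 218 221]
 [165 161 134  88  45  35  31  51 111 175 208 216 213 213 218 220 221 220]
 [205 203 173 115  60  37  28  42  96 169 210 221 223 222 220 222 223 222]
 [221 217 199 146  74  35  36  29  74 143 197 220 225 225 222 223 224 223]
 [223 222 208 157  85  41  31  28  57 124 189 220 226 225 223 225 224 224]
 [222 220 211 165  98  47  38  32  45 109 184 219 225 224 224 225 225 222]
 [219 211 196 154  92  46  38  38  38  91 169 214 224 226 223 225 224 225]
 [202 186 156 124  90  50  29  33  37  66 132 195 221 226 225 223 223 223]
 [170 146 128 108  85  57  33  31  33  52 114 174 207 219 216 215 214 213]
 [131 122 118 115  95  63  40  37  33  40  77 131 167 180 182 182 181 183]
 [119 120 117 119 104  70  41  33  34  27  50  96 139 160 168 169 170 169]
 [119 122 124 119 103  70  44  32  31  32  43  80 123 151 162 167 169 168]
 [122 125 120 116  95  59  37  33  32  29  39  67 
[... 2537 characters left out ...]
  23  23  22  17  13  13  15
   14  14  19  22  20  21  27  35  35  32  34  43  59  69  68  68  78 102]
 [ 50  50  49  49  42  37  36  35  34  34  35  35  34  32  22  16  14  12
   13  17  27  33  33  34  45  61  58  54  55  61  67  70  68  71  77  98]
 [ 50  49  48  49  47  48  46  45  46  46  45  47  45  42  33  28  32  32
   26  29  37  43  45  46  60  76  70  62  61  64  64  66  67  71  76  87]
 [ 49  50  48  49  48  48  48  48  48  49  48  49  48  46  46  62  83  85
   69  52  47  48  49  50  63  78  68  60  58  59  59  58  64  76  81  85]
 [ 47  47  48  47  49  49  47  47  48  49  48  48  48  49  60  96 131 139
  118  79  54  49  48  49  62  78  66  57  55  55  55  56  62  77  84  86]]
```

>>> carry_out:
  commands:
    - {"tz":-0.06,"jaw":1}
    - {"tz":-0.12}
    - {"tz":-0.18}
    - {"tx":0.05,"ty":-0.025,"tz":-0.2}
    - {"tx":0.1,"ty":-0.05,"tz":-0.2,"rz":0.05}
    - {"tx":0.15,"ty":-0.075,"tz":-0.2,"rz":0.1}
    - {"tx":0.2,"ty":-0.1,"tz":-0.2,"rz":0.138}
    - {"tx":0.25,"ty":-0.125,"tz":-0.2,"rz":0.138}
    - {"tx":0.3,"ty":-0.15,"tz":-0.2,"rz":0.138}
    - {"tx":0.35,"ty":-0.175,"tz":-0.18,"rz":0.138}
    - {"tx":0.4,"ty":-0.2,"tz":-0.16,"rz":0.138}
    - {"tx":0.437,"ty":-0.213,"tz":-0.13,"rz":0.138}
  grip_force: 50

```text
invalid input
```

>>> carry_out:
  commands:
    - {"tx":0,"ty":0,"tz":-0.06,"rx":0,"ry":0,"rz":0,"jaw":1}
    - {"tx":0,"ty":0,"tz":-0.12,"rx":0,"ry":0,"rz":0,"jaw":1}
    - {"tx":0,"ty":0,"tz":-0.18,"rx":0,"ry":0,"rz":0,"jaw":1}
    - {"tx":0.05,"ty":-0.025,"tz":-0.2,"rx":0,"ry":0,"rz":0,"jaw":1}
    - {"tx":0.1,"ty":-0.05,"tz":-0.2,"rx":0,"ry":0,"rz":0.05,"jaw":1}
    - {"tx":0.15,"ty":-0.075,"tz":-0.2,"rx":0,"ry":0,"rz":0.1,"jaw":1}
    - {"tx":0.2,"ty":-0.1,"tz":-0.2,"rx":0,"ry":0,"rz":0.138,"jaw":1}
    - {"tx":0.25,"ty":-0.125,"tz":-0.2,"rx":0,"ry":0,"rz":0.138,"jaw":1}
    - {"tx":0.3,"ty":-0.15,"tz":-0.2,"rx":0,"ry":0,"rz":0.138,"jaw":1}
    - {"tx":0.35,"ty":-0.175,"tz":-0.18,"rx":0,"ry":0,"rz":0.138,"jaw":1}
    - {"tx":0.4,"ty":-0.2,"tz":-0.16,"rx":0,"ry":0,"rz":0.138,"jaw":1}
    - {"tx":0.437,"ty":-0.213,"tz":-0.13,"rx":0,"ry":0,"rz":0.138,"jaw":1}
  grip_force: 50

```text
time: 1.6
position: [0.5692, -0.242, 0.3524]
tool_rot: [3.118, 0.381, 0.002]
ft_force: [0.8, -0.7, 0.6]
grip_width: 1.003
```

```bash
cat >> h.py <<'E'
def zoom(cam,x0,y0,x1,y1,f,name):
    i=get_image(cam)[:,:,::-1];cv2.imwrite(f'pics/raw_{name}.png',i);cv2.imwrite(f'pics/{name}.png',cv2.resize(i[y0:y1,x0:x1],None,fx=f,fy=f,interpolation=cv2.INTER_CUBIC))
E
python3 - <<'E'
from h import *
zoom('side',220,40,350,150,5,'s1');s=ctrl.get_state();print(s['position'],s['tool_rot'],s['ft_force'])
E
```

```text
[ 0.57106169 -0.23630253  0.34648914] [-3.10966435 -0.390597    0.00387306] [ 0.82605581  3.97859009 -3.31929332]
```

View pics/s1.png

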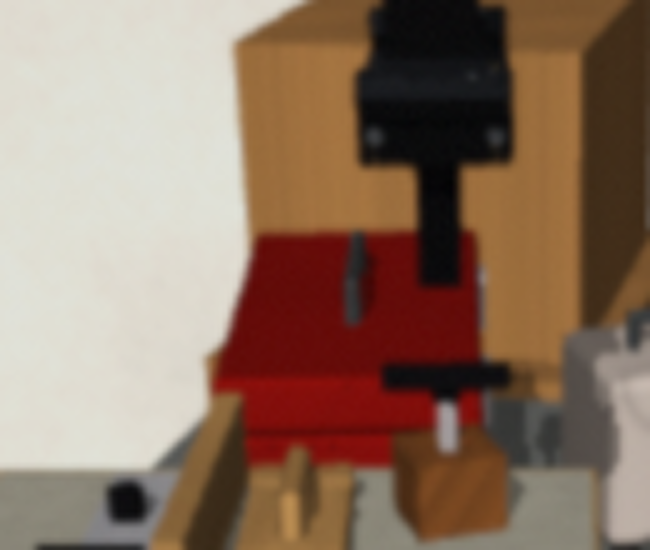

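The side view shows the fingers at about zoomed x=440, above the bar centred at 446, so they line up. I'll descend and grip.

>>> carry_out:
  commands:
    - {"tx":0,"ty":0,"tz":0.02,"rx":0,"ry":0,"rz":0,"jaw":1}
    - {"tx":0,"ty":0,"tz":0.045,"rx":0,"ry":0,"rz":0,"jaw":1}
    - {"tx":0,"ty":0,"tz":0.07,"rx":0,"ry":0,"rz":0,"jaw":1}
    - {"tx":0,"ty":0,"tz":0.086,"rx":0,"ry":0,"rz":0,"jaw":1}
    - {"tx":0,"ty":0,"tz":0.086,"rx":0,"ry":0,"rz":0,"jaw":1}
    - {"tx":0,"ty":0,"tz":0.086,"rx":0,"ry":0,"rz":0,"jaw":0.6}
    - {"tx":0,"ty":0,"tz":0.086,"rx":0,"ry":0,"rz":0,"jaw":0.35}
    - {"tx":0,"ty":0,"tz":0.086,"rx":0,"ry":0,"rz":0,"jaw":0.2}
    - {"tx":0,"ty":0,"tz":0.086,"rx":0,"ry":0,"rz":0,"jaw":0}
    - {"tx":0,"ty":0,"tz":0.086,"rx":0,"ry":0,"rz":0,"jaw":0}
    - {"tx":0,"ty":0,"tz":0.086,"rx":0,"ry":0,"rz":0,"jaw":0}
    - {"tx":0,"ty":0,"tz":0.086,"rx":0,"ry":0,"rz":0,"jaw":0}
  grip_force: 50

```text
time: 3.15
position: [0.5673, -0.245, 0.2665]
tool_rot: [3.119, 0.376, -0.0]
ft_force: [0.0, -0.7, 0.2]
grip_width: 0.29
```

```bash
python3 - <<'E'
from h import *
zoom('side',220,40,350,150,5,'s2');s=ctrl.get_state();print(s['position'],s['tool_rot'],s['ft_force'],s['torque'],s['grip_width'])
E
```

```text
[ 0.56736032 -0.24501865  0.26653434] [ 3.11892346e+00  3.75820102e-01 -5.69625281e-05] [ 0.60966129 -0.63310484 -0.00212846] [-0.09117777 -0.08900082 -0.00926821] 0.24232092572134528
```

View pics/s2.png

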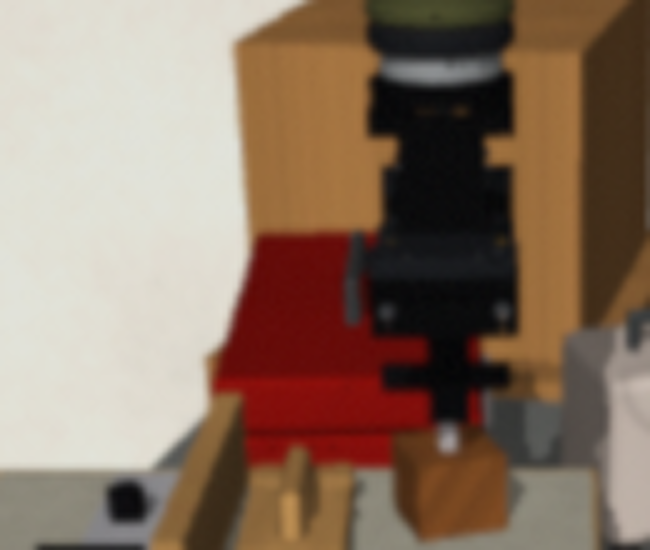

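The fingers are at the bar's middle and still closing, with 21 mm between them.

>>> carry_out:
  commands:
    - {"tx":0,"ty":0,"tz":0,"rx":0,"ry":0,"rz":0,"jaw":0}
    - {"tx":0,"ty":0,"tz":0,"rx":0,"ry":0,"rz":0,"jaw":0}
    - {"tx":0,"ty":0,"tz":0,"rx":0,"ry":0,"rz":0,"jaw":0}
    - {"tx":0,"ty":0,"tz":0,"rx":0,"ry":0,"rz":0,"jaw":0}
    - {"tx":0,"ty":0,"tz":0,"rx":0,"ry":0,"rz":0,"jaw":0}
    - {"tx":0,"ty":0,"tz":0,"rx":0,"ry":0,"rz":0,"jaw":0}
  grip_force: 50

```text
time: 3.95
position: [0.5674, -0.2449, 0.2665]
tool_rot: [3.119, 0.376, -0.0]
ft_force: [0.3, -0.7, 0.6]
grip_width: 0.153
```

>>> carry_out:
  commands:
    - {"tx":0,"ty":0,"tz":-0.01,"rx":0,"ry":0,"rz":0,"jaw":0}
    - {"tx":0,"ty":0,"tz":-0.025,"rx":0,"ry":0,"rz":0,"jaw":0}
    - {"tx":0,"ty":0,"tz":-0.045,"rx":0,"ry":0,"rz":0,"jaw":0}
    - {"tx":0,"ty":0,"tz":-0.06,"rx":0,"ry":0,"rz":0,"jaw":0}
    - {"tx":0,"ty":0,"tz":-0.07,"rx":0,"ry":0,"rz":0,"jaw":0}
    - {"tx":0,"ty":0,"tz":-0.07,"rx":0,"ry":0,"rz":0,"jaw":0}
    - {"tx":0,"ty":0,"tz":-0.07,"rx":0,"ry":0,"rz":0,"jaw":0}

```text
time: 4.82
position: [0.5671, -0.2449, 0.3358]
tool_rot: [-3.118, -0.376, 0.002]
ft_force: [-0.1, -0.4, -1.0]
grip_width: 0.153
```

```bash
python3 - <<'E'
from h import *
zoom('side',220,40,350,150,5,'s3');s=ctrl.get_state();print(s['position'],s['tool_rot'],s['ft_force'],s['torque'],s['grip_width'],s['joint_positions'])
y=2*np.arctan2(s['tool_rot'][1],s['tool_rot'][0]);y=(y+np.pi)%(2*np.pi)-np.pi;print('yaw',y)
X=np.array([np.cos(y),np.sin(y)]);Y=np.array([X[1],-X[0]])
sp=np.array([.5515,-.060])+.08*np.array([np.cos(.203),np.sin(.203)])
cmd=np.array([.567,-.2445])
for th in(-.35,-.2,0,.2,.35):
    a=.203+th;p=sp-.08*np.array([np.cos(a),np.sin(a)]);d=p-s['position'][:2];print(th,p.round(4),'tx %.4f ty %.4f rz %.3f'%(d@X,d@Y,-(a-y)))
E
```

```text
[ 0.56700038 -0.24493446  0.33561418] [-3.11834945e+00 -3.75642776e-01  2.21052990e-03] [-0.25826574 -0.15907292 -1.06199898] [-0.03720154  0.00327985 -0.01841063] 0.15002118394366282 [ 0.643421    0.2450551  -0.34818217  1.33628271  0.08281531  1.57598489
 -1.02587355]
yaw 0.23976878966474668
-0.35 [ 0.5507 -0.0322] tx 0.0347 ty -0.2106 rz 0.387
-0.2 [ 0.5499 -0.0441] tx 0.0310 ty -0.1991 rz 0.237
0 [ 0.5515 -0.06  ] tx 0.0289 ty -0.1833 rz 0.037
0.2 [ 0.5563 -0.0752] tx 0.0299 ty -0.1674 rz -0.163
0.35 [ 0.5618 -0.0859] tx 0.0327 ty -0.1557 rz -0.313
```

View pics/s3.png

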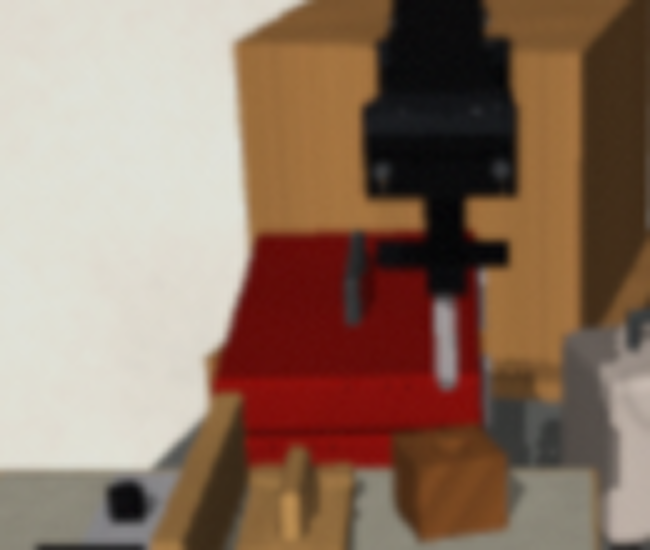

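Key gripped upright and lifted, shaft visible and clear of the block. I'll move it over the middle of the slot.

>>> carry_out:
  commands:
    - {"tx":0.007,"ty":-0.04,"tz":0,"rx":0,"ry":0,"rz":0.01,"jaw":0}
    - {"tx":0.014,"ty":-0.09,"tz":0,"rx":0,"ry":0,"rz":0.02,"jaw":0}
    - {"tx":0.021,"ty":-0.14,"tz":0,"rx":0,"ry":0,"rz":0.037,"jaw":0}
    - {"tx":0.029,"ty":-0.17,"tz":0.02,"rx":0,"ry":0,"rz":0.037,"jaw":0}
    - {"tx":0.029,"ty":-0.183,"tz":0.04,"rx":0,"ry":0,"rz":0.037,"jaw":0}
    - {"tx":0.029,"ty":-0.183,"tz":0.06,"rx":0,"ry":0,"rz":0.037,"jaw":0}
    - {"tx":0.029,"ty":-0.183,"tz":0.065,"rx":0,"ry":0,"rz":0.037,"jaw":0}
    - {"tx":0.029,"ty":-0.183,"tz":0.065,"rx":0,"ry":0,"rz":0.037,"jaw":0}
    - {"tx":0.029,"ty":-0.183,"tz":0.065,"rx":0,"ry":0,"rz":0.037,"jaw":0}
    - {"tx":0.029,"ty":-0.183,"tz":0.065,"rx":0,"ry":0,"rz":0.037,"jaw":0}

```text
time: 6.12
position: [0.5525, -0.0605, 0.2723]
tool_rot: [3.125, 0.317, 0.002]
ft_force: [0.2, 0.4, -0.5]
grip_width: 0.153
```

```bash
python3 - <<'E'
from h import *
zoom('side',240,90,350,200,5,'s4');zoom('top',310,100,400,200,6,'t4');s=ctrl.get_state();print(s['position'],s['tool_rot'],s['ft_force'],s['torque'],s['grip_width'])
p=s['position'];print('exp tip px side',proj('side',p-[0,0,.056]),'slotmid',proj('side',(.5515,-.06,.2)))
E
```

```text
[ 0.55231165 -0.06044916  0.27203205] [3.12525490e+00 3.17647114e-01 1.23191403e-03] [ 0.27379651 -0.37061547 -0.963384  ] [0.00963921 0.03272898 0.03547814] 0.15437272053955534
exp tip px side [296.88257209 167.20028455] slotmid [297.41530786 173.1144771 ]
```

View pics/s4.png

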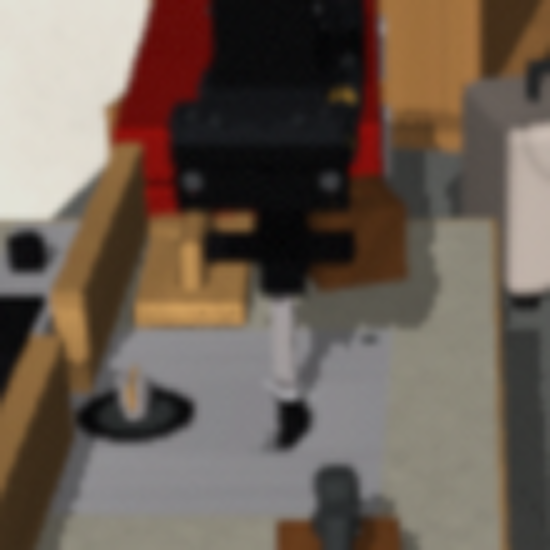

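View pics/t4.png

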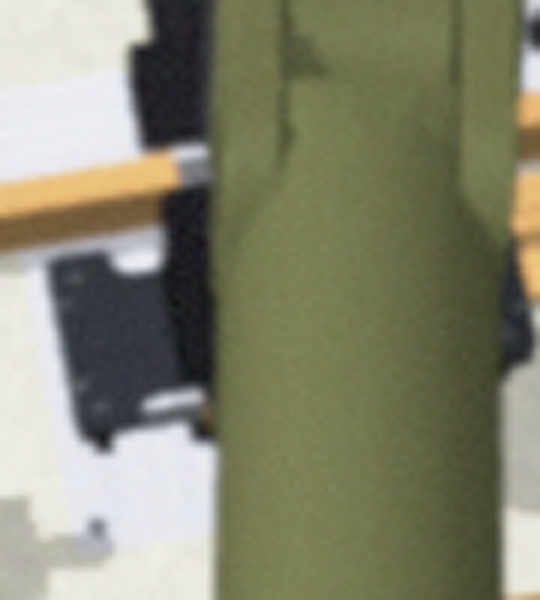

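The side view shows the tip at about (297.6,168), directly over the slot. I'll lower in small steps.

>>> carry_out:
  commands:
    - {"tx":0,"ty":0,"tz":0.008,"rx":0,"ry":0,"rz":0,"jaw":0}
    - {"tx":0,"ty":0,"tz":0.014,"rx":0,"ry":0,"rz":0,"jaw":0}
    - {"tx":0,"ty":0,"tz":0.019,"rx":0,"ry":0,"rz":0,"jaw":0}
    - {"tx":0,"ty":0,"tz":0.022,"rx":0,"ry":0,"rz":0,"jaw":0}
    - {"tx":0,"ty":0,"tz":0.022,"rx":0,"ry":0,"rz":0,"jaw":0}
    - {"tx":0,"ty":0,"tz":0.022,"rx":0,"ry":0,"rz":0,"jaw":0}

```text
time: 6.98
position: [0.5522, -0.0603, 0.2497]
tool_rot: [3.125, 0.318, 0.001]
ft_force: [-0.3, 0.7, -2.0]
grip_width: 0.156
```

```bash
python3 - <<'E'
from h import *
zoom('side',240,90,350,200,5,'s5');s=ctrl.get_state();print(s['position'],s['tool_rot'],s['ft_force'],s['torque'],s['grip_width'])
E
```

```text
[ 0.55221301 -0.06032086  0.24979595] [3.12523783e+00 3.18100752e-01 6.85891683e-04] [ 0.39087505  0.23118662 -1.62226584] [ 0.0316036  -0.01631361 -0.03932517] 0.1522554961323411
```

View pics/s5.png

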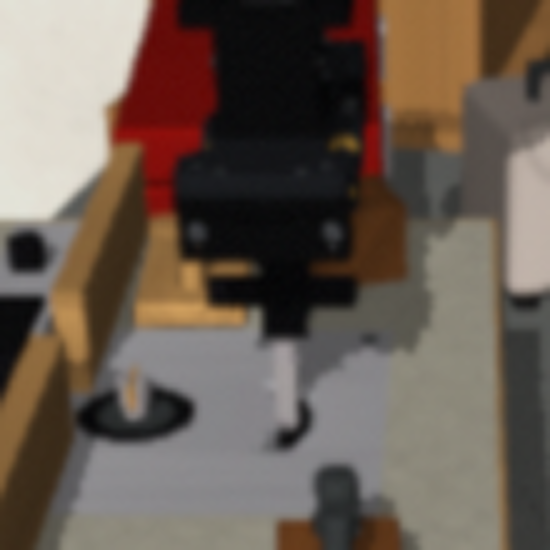

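The tip is inside the slot with no contact, so I'll go on down to the cover.

>>> carry_out:
  commands:
    - {"tx":0,"ty":0,"tz":0.003,"rx":0,"ry":0,"rz":0,"jaw":0}
    - {"tx":0,"ty":0,"tz":0.005,"rx":0,"ry":0,"rz":0,"jaw":0}
    - {"tx":0,"ty":0,"tz":0.006,"rx":0,"ry":0,"rz":0,"jaw":0}
    - {"tx":0,"ty":0,"tz":0.006,"rx":0,"ry":0,"rz":0,"jaw":0}

```text
time: 7.52
position: [0.5523, -0.0604, 0.2442]
tool_rot: [3.125, 0.318, 0.001]
ft_force: [-1.4, 0.5, 3.0]
grip_width: 0.152
```

>>> carry_out:
  commands:
    - {"tx":0,"ty":0,"tz":0.0005,"rx":0,"ry":0,"rz":0,"jaw":0}
    - {"tx":0,"ty":0,"tz":0.001,"rx":0,"ry":0,"rz":0,"jaw":0}
    - {"tx":0,"ty":0,"tz":0.001,"rx":0,"ry":0,"rz":0,"jaw":0}

```text
time: 7.9
position: [0.5525, -0.0603, 0.244]
tool_rot: [3.125, 0.318, 0.003]
ft_force: [-2.1, -0.1, 7.9]
grip_width: 0.156
```

Contact with the cover at z=0.244 as expected, about 9 N at roughly 5 N/mm. I'll slide in 4 mm steps along the arc, negative side first, watching z for the drop.

>>> carry_out:
  commands:
    - {"tx":0,"ty":-0.0016,"tz":0,"rx":0,"ry":0,"rz":0.02,"jaw":0}
    - {"tx":0.0001,"ty":-0.0032,"tz":0,"rx":0,"ry":0,"rz":0.04,"jaw":0}
    - {"tx":0.0001,"ty":-0.004,"tz":0,"rx":0,"ry":0,"rz":0.05,"jaw":0}

```text
time: 8.28
position: [0.5522, -0.0587, 0.244]
tool_rot: [3.129, 0.237, 0.004]
ft_force: [0.0, -3.8, 6.2]
grip_width: 0.156
```

>>> carry_out:
  commands:
    - {"tx":0,"ty":-0.0016,"tz":0,"rx":0,"ry":0,"rz":0.02,"jaw":0}
    - {"tx":0.0001,"ty":-0.0032,"tz":0,"rx":0,"ry":0,"rz":0.04,"jaw":0}
    - {"tx":0.0001,"ty":-0.004,"tz":0,"rx":0,"ry":0,"rz":0.05,"jaw":0}

```text
time: 8.65
position: [0.5518, -0.0555, 0.2441]
tool_rot: [3.133, 0.157, 0.005]
ft_force: [-0.2, -5.1, 7.1]
grip_width: 0.152
```

>>> carry_out:
  commands:
    - {"tx":0,"ty":-0.0016,"tz":0,"rx":0,"ry":0,"rz":0.02,"jaw":0}
    - {"tx":0.0001,"ty":-0.0032,"tz":0,"rx":0,"ry":0,"rz":0.04,"jaw":0}
    - {"tx":0.0001,"ty":-0.004,"tz":0,"rx":0,"ry":0,"rz":0.05,"jaw":0}

```text
time: 9.02
position: [0.5515, -0.0518, 0.2442]
tool_rot: [3.135, 0.078, 0.005]
ft_force: [-0.3, -5.1, 7.9]
grip_width: 0.155
```

>>> carry_out:
  commands:
    - {"tx":0,"ty":-0.0016,"tz":0,"rx":0,"ry":0,"rz":0.02,"jaw":0}
    - {"tx":0.0001,"ty":-0.0032,"tz":0,"rx":0,"ry":0,"rz":0.04,"jaw":0}
    - {"tx":0.0001,"ty":-0.004,"tz":0,"rx":0,"ry":0,"rz":0.05,"jaw":0}

```text
time: 9.4
position: [0.5514, -0.0477, 0.2442]
tool_rot: [3.137, 0.0, 0.005]
ft_force: [-0.5, -4.5, 7.5]
grip_width: 0.158
```

>>> carry_out:
  commands:
    - {"tx":0,"ty":-0.0016,"tz":0,"rx":0,"ry":0,"rz":0.02,"jaw":0}
    - {"tx":0.0001,"ty":-0.0032,"tz":0,"rx":0,"ry":0,"rz":0.04,"jaw":0}
    - {"tx":0.0001,"ty":-0.004,"tz":0,"rx":0,"ry":0,"rz":0.05,"jaw":0}

```text
time: 9.78
position: [0.5514, -0.0438, 0.2442]
tool_rot: [3.136, -0.078, 0.005]
ft_force: [-0.4, -4.5, 7.3]
grip_width: 0.157
```

>>> carry_out:
  commands:
    - {"tx":0,"ty":-0.0016,"tz":0,"rx":0,"ry":0,"rz":0.02,"jaw":0}
    - {"tx":0.0001,"ty":-0.0032,"tz":0,"rx":0,"ry":0,"rz":0.04,"jaw":0}
    - {"tx":0.0001,"ty":-0.004,"tz":0,"rx":0,"ry":0,"rz":0.05,"jaw":0}

```text
time: 10.15
position: [0.5517, -0.0396, 0.2442]
tool_rot: [3.133, -0.157, 0.005]
ft_force: [-1.3, -4.6, 7.5]
grip_width: 0.155
```

>>> carry_out:
  commands:
    - {"tx":0,"ty":-0.0016,"tz":0,"rx":0,"ry":0,"rz":0.02,"jaw":0}
    - {"tx":0.0001,"ty":-0.0032,"tz":0,"rx":0,"ry":0,"rz":0.04,"jaw":0}
    - {"tx":0.0001,"ty":-0.004,"tz":0,"rx":0,"ry":0,"rz":0.05,"jaw":0}

```text
time: 10.52
position: [0.5522, -0.0357, 0.2442]
tool_rot: [3.128, -0.235, 0.005]
ft_force: [-0.7, -5.7, 7.6]
grip_width: 0.159
```

>>> carry_out:
  commands:
    - {"tx":0,"ty":-0.0016,"tz":0,"rx":0,"ry":0,"rz":0.01,"jaw":0}
    - {"tx":0.0001,"ty":-0.0032,"tz":0,"rx":0,"ry":0,"rz":0.02,"jaw":0}
    - {"tx":0.0001,"ty":-0.0032,"tz":0,"rx":0,"ry":0,"rz":0.02,"jaw":0}

```text
time: 10.9
position: [0.5527, -0.0323, 0.2442]
tool_rot: [3.126, -0.265, 0.005]
ft_force: [-1.4, -3.4, 8.1]
grip_width: 0.154
```

No socket up to θ≈-0.35. I'll lift slightly, go back to the middle and scan the other side.

>>> carry_out:
  commands:
    - {"tx":0,"ty":0,"tz":-0.003,"rx":0,"ry":0,"rz":0,"jaw":0}
    - {"tx":0.0006,"ty":0.0112,"tz":-0.003,"rx":0,"ry":0,"rz":-0.12,"jaw":0}
    - {"tx":0.0025,"ty":0.0214,"tz":-0.003,"rx":0,"ry":0,"rz":-0.25,"jaw":0}
    - {"tx":0.0054,"ty":0.0305,"tz":-0.003,"rx":0,"ry":0,"rz":-0.37,"jaw":0}
    - {"tx":0.0054,"ty":0.0305,"tz":-0.003,"rx":0,"ry":0,"rz":-0.37,"jaw":0}

```text
time: 11.52
position: [0.5517, -0.0608, 0.2446]
tool_rot: [-3.125, -0.314, 0.002]
ft_force: [-0.2, 0.5, -0.7]
grip_width: 0.158
```

```bash
python3 - <<'E'
from h import *
zoom('side',270,120,330,190,8,'s6');s=ctrl.get_state();print(s['position'],s['tool_rot'],s['ft_force'],s['torque'],s['grip_width'])
E
```

```text
[ 0.55180012 -0.06000776  0.24481503] [-3.12494432e+00 -3.14055798e-01  1.70807473e-03] [ 0.62568294 -0.16045573 -1.00914008] [ 0.0409623   0.06548078 -0.0447215 ] 0.15376384882518804
```

View pics/s6.png

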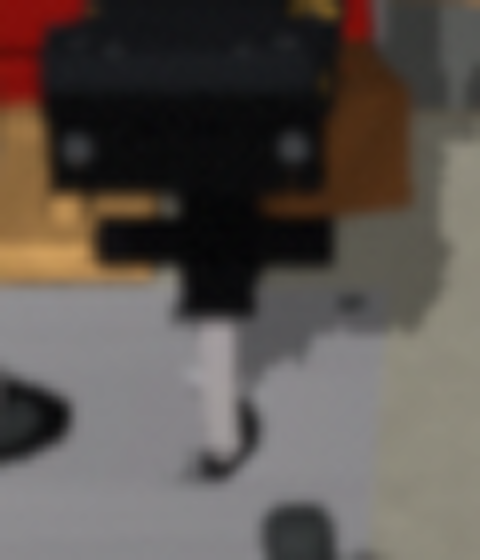

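To check the radial centring, I'll touch both slot walls gently with the shaft.

>>> carry_out:
  commands:
    - {"tx":-0.002,"ty":0,"tz":0,"rx":0,"ry":0,"rz":0,"jaw":0}
    - {"tx":-0.004,"ty":0,"tz":0,"rx":0,"ry":0,"rz":0,"jaw":0}
    - {"tx":-0.006,"ty":0,"tz":0,"rx":0,"ry":0,"rz":0,"jaw":0}
    - {"tx":-0.007,"ty":0,"tz":0,"rx":0,"ry":0,"rz":0,"jaw":0}
    - {"tx":-0.007,"ty":0,"tz":0,"rx":0,"ry":0,"rz":0,"jaw":0}
    - {"tx":-0.007,"ty":0,"tz":0,"rx":0,"ry":0,"rz":0,"jaw":0}

```text
time: 12.32
position: [0.5453, -0.0617, 0.2456]
tool_rot: [3.125, 0.318, 0.0]
ft_force: [-0.3, 0.2, -1.2]
grip_width: 0.152
```

>>> carry_out:
  commands:
    - {"tx":0.003,"ty":0,"tz":0,"rx":0,"ry":0,"rz":0,"jaw":0}
    - {"tx":0.007,"ty":0,"tz":0,"rx":0,"ry":0,"rz":0,"jaw":0}
    - {"tx":0.01,"ty":0,"tz":0,"rx":0,"ry":0,"rz":0,"jaw":0}
    - {"tx":0.012,"ty":0,"tz":0,"rx":0,"ry":0,"rz":0,"jaw":0}
    - {"tx":0.013,"ty":0,"tz":0,"rx":0,"ry":0,"rz":0,"jaw":0}
    - {"tx":0.013,"ty":0,"tz":0,"rx":0,"ry":0,"rz":0,"jaw":0}
    - {"tx":0.013,"ty":0,"tz":0,"rx":0,"ry":0,"rz":0,"jaw":0}

```text
time: 13.2
position: [0.5561, -0.0602, 0.2452]
tool_rot: [3.124, 0.316, -0.008]
ft_force: [-5.7, -2.0, 1.9]
grip_width: 0.154
```

```bash
python3 - <<'E'
from h import *
zoom('side',270,120,330,190,8,'s7');s=ctrl.get_state();print(s['position'],s['tool_rot'],s['ft_force'],s['torque'],s['grip_width'])
p=s['position']
for dz in(0.019,-.003,-.02,-.045):q=proj('side',p+[0,0,dz]);print(q,((q-[270,120])+.5)*8)
p=np.array([.5523,-.0604,.272])
for dz in(0.019,-.003,-.02,-.056):q=proj('side',p+[0,0,dz]);print('s4',q,((q-[240,90])+.5)*5)
p=np.array([.5518,-.0600,.2448])
for dz in(0.019,-.003,-.02,-.045):q=proj('side',p+[0,0,dz]);print('s6',q,((q-[270,120])+.5)*8)
E
```

```text
[ 0.55610918 -0.06026743  0.24520361] [ 3.12448083  0.31637898 -0.00770749] [-6.31843199 -1.1240259   2.04314475] [-0.52584853  1.65720281 -0.00979637] 0.15562901886613356
[294.51236602 149.09009273] [200.09892817 236.72074184]
[294.91265271 157.42205363] [203.30122165 303.37642906]
[295.2158831  163.73378946] [205.72706482 353.87031569]
[295.6524849  172.82164892] [209.21987923 426.5731914 ]
s4 [295.57472593 138.78478134] [280.37362964 246.42390672]
s4 [295.96874283 147.35417368] [282.34371414 289.2708684 ]
s4 [296.26713785 153.84390544] [283.83568924 321.71952718]
s4 [296.88221551 167.2211026 ] [286.91107753 388.605513  ]
s6 [296.21529435 149.43463446] [213.72235476 239.47707567]
s6 [296.59685585 157.76988418] [216.77484679 306.15907341]
s6 [296.88589637 164.08400369] [219.08717098 356.67202953]
s6 [297.30205963 173.1751322 ] [222.41647703 429.40105759]
```

View pics/s7.png

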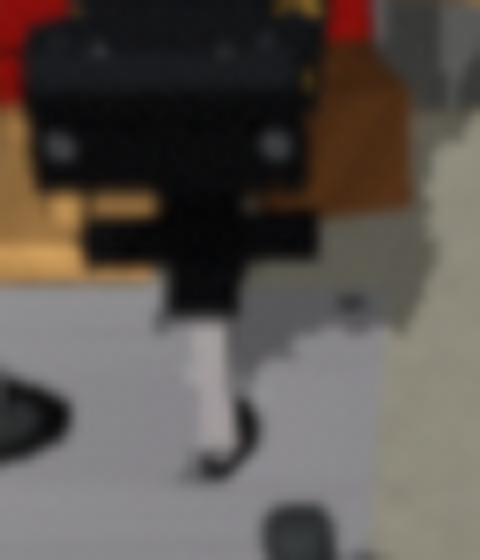

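The inner wall is closer than I assumed: contact about 2.5 mm inward, and none at 7 mm outward. Next I'll find the outer wall.

>>> carry_out:
  commands:
    - {"tx":-0.004,"ty":0,"tz":0,"rx":0,"ry":0,"rz":0,"jaw":0}
    - {"tx":-0.008,"ty":0,"tz":0,"rx":0,"ry":0,"rz":0,"jaw":0}
    - {"tx":-0.012,"ty":0,"tz":0,"rx":0,"ry":0,"rz":0,"jaw":0}
    - {"tx":-0.0145,"ty":0,"tz":0,"rx":0,"ry":0,"rz":0,"jaw":0}
    - {"tx":-0.0145,"ty":0,"tz":0,"rx":0,"ry":0,"rz":0,"jaw":0}
    - {"tx":-0.0145,"ty":0,"tz":0,"rx":0,"ry":0,"rz":0,"jaw":0}

```text
time: 14.0
position: [0.5447, -0.0617, 0.2458]
tool_rot: [-3.125, -0.319, -0.003]
ft_force: [4.5, 1.5, -1.7]
grip_width: 0.155
```

```bash
python3 - <<'E'
from h import *
zoom('side',270,120,330,190,8,'s8');s=ctrl.get_state();print(s['position'],s['tool_rot'],s['ft_force'],s['torque'],s['grip_width'])
p=s['position']
for dz in(0.019,-.003,-.02,-.045):q=proj('side',p+[0,0,dz]);print(q,((q-[270,120])+.5)*8)
E
```

```text
[ 0.54468688 -0.06166226  0.24587949] [-3.12530899 -0.31864371 -0.00327746] [ 5.16025682  0.85612522 -2.80309745] [ 0.29438358 -1.26469513 -0.01897586] 0.15177819001519113
[299.24002768 148.98531018] [237.92022146 235.88248142]
[299.58789924 157.32989668] [240.70319393 302.63917346]
[299.85141624 163.65102406] [242.81132995 353.20819244]
[300.2308264  172.75214421] [245.84661118 426.01715368]
```

View pics/s8.png

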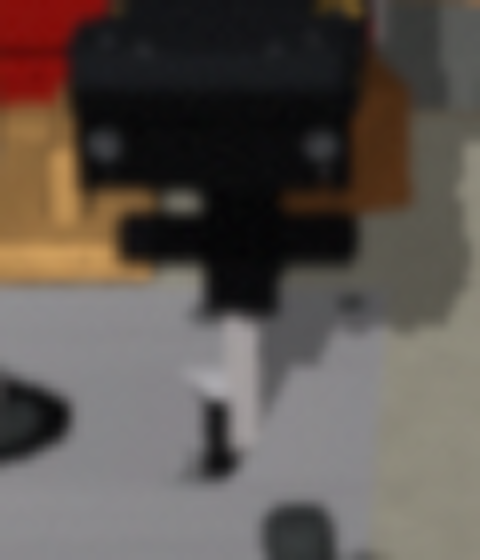

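Both walls are now felt, and the slot's centre line lies about 1.75 mm outward of my path. I'll re-centre, press lightly and scan the positive side.

>>> carry_out:
  commands:
    - {"tx":0.004,"ty":0,"tz":0,"rx":0,"ry":0,"rz":0,"jaw":0}
    - {"tx":0.0068,"ty":0,"tz":0,"rx":0,"ry":0,"rz":0,"jaw":0}
    - {"tx":0.0068,"ty":0,"tz":0.0015,"rx":0,"ry":0,"rz":0,"jaw":0}
    - {"tx":0.0068,"ty":0,"tz":0.003,"rx":0,"ry":0,"rz":0,"jaw":0}
    - {"tx":0.0068,"ty":0,"tz":0.003,"rx":0,"ry":0,"rz":0,"jaw":0}

```text
time: 14.68
position: [0.5506, -0.0608, 0.244]
tool_rot: [3.125, 0.318, 0.001]
ft_force: [-0.7, 0.6, 6.7]
grip_width: 0.154
```

>>> carry_out:
  commands:
    - {"tx":0,"ty":0.0016,"tz":0,"rx":0,"ry":0,"rz":-0.02,"jaw":0}
    - {"tx":0.0001,"ty":0.0032,"tz":0,"rx":0,"ry":0,"rz":-0.04,"jaw":0}
    - {"tx":0.0001,"ty":0.004,"tz":0,"rx":0,"ry":0,"rz":-0.05,"jaw":0}

```text
time: 15.05
position: [0.5512, -0.0628, 0.2439]
tool_rot: [-3.114, -0.398, -0.001]
ft_force: [-1.2, 1.8, 4.1]
grip_width: 0.153
```

>>> carry_out:
  commands:
    - {"tx":0,"ty":0.0016,"tz":0.0003,"rx":0,"ry":0,"rz":-0.02,"jaw":0}
    - {"tx":0.0001,"ty":0.0032,"tz":0.0005,"rx":0,"ry":0,"rz":-0.04,"jaw":0}
    - {"tx":0.0001,"ty":0.004,"tz":0.0005,"rx":0,"ry":0,"rz":-0.05,"jaw":0}

```text
time: 15.42
position: [0.552, -0.0682, 0.2416]
tool_rot: [-3.105, -0.475, 0.002]
ft_force: [-0.9, 1.8, -0.3]
grip_width: 0.154
```

>>> carry_out:
  commands:
    - {"tx":0,"ty":0.0016,"tz":0,"rx":0,"ry":0,"rz":-0.02,"jaw":0}
    - {"tx":0.0001,"ty":0.0032,"tz":0,"rx":0,"ry":0,"rz":-0.04,"jaw":0}
    - {"tx":0.0001,"ty":0.004,"tz":0,"rx":0,"ry":0,"rz":-0.05,"jaw":0}

```text
time: 15.8
position: [0.5527, -0.0697, 0.2416]
tool_rot: [-3.088, -0.555, 0.004]
ft_force: [-4.1, 5.3, 0.6]
grip_width: 0.153
```

The key dropped 2.4 mm at θ≈0.1 (y≈-0.067). It now leans on the socket's far wall, so I'll back off about 4 mm and press gently.

>>> carry_out:
  commands:
    - {"tx":0,"ty":-0.002,"tz":0,"rx":0,"ry":0,"rz":0.025,"jaw":0}
    - {"tx":0.0001,"ty":-0.004,"tz":0,"rx":0,"ry":0,"rz":0.05,"jaw":0}
    - {"tx":0.0001,"ty":-0.004,"tz":0.001,"rx":0,"ry":0,"rz":0.05,"jaw":0}
    - {"tx":0.0001,"ty":-0.004,"tz":0.002,"rx":0,"ry":0,"rz":0.05,"jaw":0}
    - {"tx":0.0001,"ty":-0.004,"tz":0.002,"rx":0,"ry":0,"rz":0.05,"jaw":0}

```text
time: 16.42
position: [0.5528, -0.0681, 0.2404]
tool_rot: [-3.105, -0.474, -0.002]
ft_force: [-2.2, 4.0, 2.5]
grip_width: 0.155
```

>>> carry_out:
  commands:
    - {"tx":-0.0004,"ty":-0.001,"tz":0,"rx":0,"ry":0,"rz":0.01,"jaw":0}
    - {"tx":-0.0007,"ty":-0.002,"tz":0.001,"rx":0,"ry":0,"rz":0.015,"jaw":0}
    - {"tx":-0.0007,"ty":-0.002,"tz":0.002,"rx":0,"ry":0,"rz":0.015,"jaw":0}
    - {"tx":-0.0007,"ty":-0.002,"tz":0.002,"rx":0,"ry":0,"rz":0.015,"jaw":0}

```text
time: 16.92
position: [0.5518, -0.0676, 0.2389]
tool_rot: [3.108, 0.449, 0.002]
ft_force: [-0.9, 1.0, 5.6]
grip_width: 0.154
```

>>> carry_out:
  commands:
    - {"tx":0,"ty":-0.0008,"tz":0.0005,"rx":0,"ry":0,"rz":0,"jaw":0}
    - {"tx":-0.0005,"ty":-0.0008,"tz":0.001,"rx":0,"ry":0,"rz":0.02,"jaw":0}
    - {"tx":-0.0005,"ty":-0.0004,"tz":0.001,"rx":0,"ry":0,"rz":0,"jaw":0}

```text
time: 17.3
position: [0.5516, -0.0676, 0.2387]
tool_rot: [3.107, 0.45, 0.005]
ft_force: [-0.2, 0.8, 7.5]
grip_width: 0.153
```

```bash
python3 - <<'E'
from h import *
zoom('side',270,120,330,190,8,'s9');s=ctrl.get_state();print(s['position'],s['tool_rot'],s['ft_force'],s['torque'],s['grip_width'])
p=s['position']
for dz in(0.019,-.003,-.02,-.045):q=proj('side',p+[0,0,dz]);print(q,((q-[270,120])+.5)*8)
E
```

```text
[ 0.55165151 -0.06755761  0.23868431] [3.10668105 0.45083008 0.00471987] [-0.10461597  2.00445435  7.97816987] [ 0.32092743  0.11243463 -0.0415712 ] 0.15456981625084268
[297.23567652 150.51730382] [221.88541216 248.13843054]
[297.6023258  158.76203051] [224.8186064  314.09624406]
[297.88012209 165.00874797] [227.04097669 364.0699838 ]
[298.28017466 174.00460389] [230.24139724 436.0368311 ]
```

View pics/s9.png

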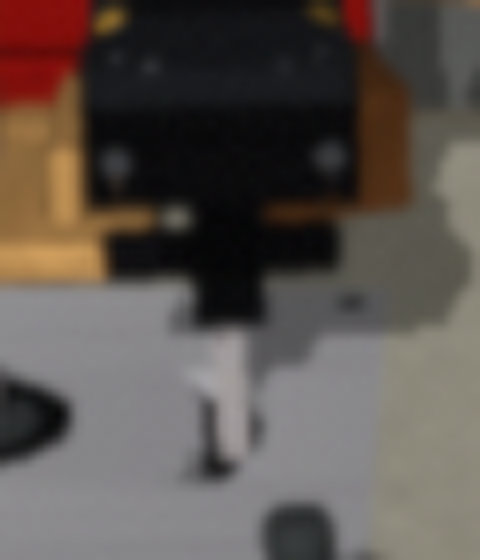

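Shaft upright, seated to the taper (5.3 mm). A bit of lateral load remains, so I'll ease the press, shift about 1.5 mm towards +y, and press again.

>>> carry_out:
  commands:
    - {"tx":0,"ty":-0.0005,"tz":-0.0012,"rx":0,"ry":0,"rz":0,"jaw":0}
    - {"tx":0,"ty":-0.0014,"tz":-0.0012,"rx":0,"ry":0,"rz":0,"jaw":0}
    - {"tx":0,"ty":-0.0014,"tz":0,"rx":0,"ry":0,"rz":0,"jaw":0}
    - {"tx":0,"ty":-0.0014,"tz":0.0005,"rx":0,"ry":0,"rz":0,"jaw":0}

```text
time: 17.85
position: [0.5499, -0.0654, 0.2356]
tool_rot: [3.109, 0.45, -0.002]
ft_force: [1.7, -0.1, -0.4]
grip_width: 0.147
```

It's in. I'll continue down to the floor in steps.

>>> carry_out:
  commands:
    - {"tx":0.0003,"ty":0,"tz":0.001,"rx":0,"ry":0,"rz":0,"jaw":0}
    - {"tx":0.0005,"ty":0,"tz":0.002,"rx":0,"ry":0,"rz":0,"jaw":0}
    - {"tx":0.0005,"ty":0,"tz":0.003,"rx":0,"ry":0,"rz":0,"jaw":0}
    - {"tx":0.0005,"ty":0,"tz":0.003,"rx":0,"ry":0,"rz":0,"jaw":0}

```text
time: 18.35
position: [0.5504, -0.0652, 0.2332]
tool_rot: [3.109, 0.45, -0.001]
ft_force: [0.2, -0.4, -1.9]
grip_width: 0.152
```

>>> carry_out:
  commands:
    - {"tx":0,"ty":0,"tz":0.0015,"rx":0,"ry":0,"rz":0,"jaw":0}
    - {"tx":0,"ty":0,"tz":0.003,"rx":0,"ry":0,"rz":0,"jaw":0}
    - {"tx":0,"ty":0,"tz":0.004,"rx":0,"ry":0,"rz":0,"jaw":0}
    - {"tx":0,"ty":0,"tz":0.0045,"rx":0,"ry":0,"rz":0,"jaw":0}
    - {"tx":0,"ty":0,"tz":0.0045,"rx":0,"ry":0,"rz":0,"jaw":0}

```text
time: 18.98
position: [0.5507, -0.0651, 0.229]
tool_rot: [3.109, 0.45, 0.0]
ft_force: [0.5, -1.3, -1.8]
grip_width: 0.154
```

>>> carry_out:
  commands:
    - {"tx":0,"ty":0,"tz":0.0007,"rx":0,"ry":0,"rz":0,"jaw":0}
    - {"tx":0,"ty":0,"tz":0.0014,"rx":0,"ry":0,"rz":0,"jaw":0}
    - {"tx":0,"ty":0,"tz":0.0014,"rx":0,"ry":0,"rz":0,"jaw":0}

```text
time: 19.35
position: [0.5509, -0.065, 0.2284]
tool_rot: [3.109, 0.45, 0.001]
ft_force: [-0.7, -1.4, 4.1]
grip_width: 0.152
```

Fully down: floor contact at tip z≈-0.028, about 5 N. I'll ease the press slightly and turn anticlockwise (negative rz).

>>> carry_out:
  commands:
    - {"tx":0,"ty":0,"tz":-0.0005,"rx":0,"ry":0,"rz":-0.05,"jaw":0}
    - {"tx":0,"ty":0,"tz":-0.0005,"rx":0,"ry":0,"rz":-0.13,"jaw":0}
    - {"tx":0,"ty":0,"tz":-0.0005,"rx":0,"ry":0,"rz":-0.21,"jaw":0}
    - {"tx":0,"ty":0,"tz":-0.0005,"rx":0,"ry":0,"rz":-0.3,"jaw":0}
    - {"tx":0,"ty":0,"tz":-0.0005,"rx":0,"ry":0,"rz":-0.4,"jaw":0}
    - {"tx":0,"ty":0,"tz":-0.0005,"rx":0,"ry":0,"rz":-0.4,"jaw":0}

```text
time: 20.1
position: [0.5507, -0.0657, 0.2284]
tool_rot: [2.958, 1.056, -0.0]
ft_force: [-0.2, -2.3, 2.6]
grip_width: 0.149
```

```bash
cat > st.py <<'E'
from h import *
s=ctrl.get_state();r=s['tool_rot'];y=2*np.arctan2(r[1],r[0]);y=(y+np.pi)%(2*np.pi)-np.pi
print(s['time'],s['position'].round(4),'yaw',round(y,3),'F',s['ft_force'].round(2),'M',s['torque'].round(3),'q7',s['joint_positions'][6].round(3),s['grip_width'].round(3))
E
python3 st.py
```

```text
Traceback (most recent call last):
  File "st.py", line 3, in <module>
    print(s['time'],s['position'].round(4),'yaw',round(y,3),'F',s['ft_force'].round(2),'M',s['torque'].round(3),'q7',s['joint_positions'][6].round(3),s['grip_width'].round(3))
                                                                                                                                                      ^^^^^^^^^^^^^^^^^^^^^
AttributeError: 'float' object has no attribute 'round'
```

```bash
sed -i "s/,s\['grip_width'\].round(3)//" st.py; python3 st.py
```

```text
20.1 [ 0.5507 -0.0657  0.2284] yaw 0.686 F [-0.16 -2.33  2.62] M [-0.706  0.113 -0.056] q7 -0.87
```

>>> carry_out:
  commands:
    - {"tx":0,"ty":0,"tz":0,"rx":0,"ry":0,"rz":-0.08,"jaw":0}
    - {"tx":0,"ty":0,"tz":0,"rx":0,"ry":0,"rz":-0.16,"jaw":0}
    - {"tx":0,"ty":0,"tz":0,"rx":0,"ry":0,"rz":-0.24,"jaw":0}
    - {"tx":0,"ty":0,"tz":0,"rx":0,"ry":0,"rz":-0.32,"jaw":0}
    - {"tx":0,"ty":0,"tz":0,"rx":0,"ry":0,"rz":-0.4,"jaw":0}
    - {"tx":0,"ty":0,"tz":0,"rx":0,"ry":0,"rz":-0.4,"jaw":0}

```text
time: 20.85
position: [0.5506, -0.0659, 0.2284]
tool_rot: [2.69, 1.621, -0.001]
ft_force: [-1.6, -3.9, 3.1]
grip_width: 0.153
```

```bash
python3 st.py
```

```text
20.85 [ 0.5506 -0.0659  0.2284] yaw 1.085 F [-1.62 -3.91  3.06] M [-1.022  0.237 -0.111] q7 -0.475
```

>>> carry_out:
  commands:
    - {"tx":-0.0005,"ty":0,"tz":0,"rx":0,"ry":0,"rz":-0.06,"jaw":0}
    - {"tx":-0.001,"ty":0,"tz":0,"rx":0,"ry":0,"rz":-0.12,"jaw":0}
    - {"tx":-0.0013,"ty":0,"tz":0,"rx":0,"ry":0,"rz":-0.18,"jaw":0}
    - {"tx":-0.0013,"ty":0,"tz":0,"rx":0,"ry":0,"rz":-0.24,"jaw":0}
    - {"tx":-0.0013,"ty":0,"tz":0,"rx":0,"ry":0,"rz":-0.24,"jaw":0}

```text
time: 21.48
position: [0.5503, -0.0664, 0.2284]
tool_rot: [2.476, 1.932, 0.0]
ft_force: [0.3, -3.1, 2.8]
grip_width: 0.156
```

```bash
python3 st.py
```

```text
21.475 [ 0.5503 -0.0664  0.2284] yaw 1.325 F [ 0.31 -3.07  2.84] M [-0.851 -0.002 -0.09 ] q7 -0.235
```

>>> carry_out:
  commands:
    - {"tx":-0.0003,"ty":0,"tz":0,"rx":0,"ry":0,"rz":-0.04,"jaw":0}
    - {"tx":-0.0005,"ty":0,"tz":0,"rx":0,"ry":0,"rz":-0.08,"jaw":0}
    - {"tx":-0.0005,"ty":0,"tz":0,"rx":0,"ry":0,"rz":-0.12,"jaw":0}
    - {"tx":-0.0005,"ty":0,"tz":0,"rx":0,"ry":0,"rz":-0.15,"jaw":0}
    - {"tx":-0.0005,"ty":0,"tz":0,"rx":0,"ry":0,"rz":-0.15,"jaw":0}

```text
time: 22.1
position: [0.5502, -0.0666, 0.2283]
tool_rot: [2.323, 2.114, 0.001]
ft_force: [0.2, -2.8, 3.5]
grip_width: 0.156
```

```bash
python3 st.py
```

```text
22.1 [ 0.5502 -0.0666  0.2283] yaw 1.477 F [ 0.18 -2.76  3.46] M [-0.798 -0.155 -0.039] q7 -0.085
```

>>> carry_out:
  commands:
    - {"tx":0,"ty":0,"tz":0,"rx":0,"ry":0,"rz":-0.03,"jaw":0}
    - {"tx":0,"ty":0,"tz":0,"rx":0,"ry":0,"rz":-0.06,"jaw":0}
    - {"tx":0,"ty":0,"tz":0,"rx":0,"ry":0,"rz":-0.06,"jaw":0}

```text
time: 22.48
position: [0.5502, -0.0667, 0.2284]
tool_rot: [2.257, 2.184, 0.0]
ft_force: [-0.0, -3.2, 4.7]
grip_width: 0.149
```

```bash
python3 st.py
```

```text
22.475 [ 0.5502 -0.0667  0.2284] yaw 1.538 F [-0.01 -3.18  4.68] M [-0.832 -0.227  0.004] q7 -0.024
```

>>> carry_out:
  commands:
    - {"tx":0,"ty":0,"tz":0,"rx":0,"ry":0,"rz":-0.025,"jaw":0}
    - {"tx":0,"ty":0,"tz":0,"rx":0,"ry":0,"rz":-0.05,"jaw":0}
    - {"tx":0,"ty":0,"tz":0,"rx":0,"ry":0,"rz":-0.05,"jaw":0}

```text
time: 22.85
position: [0.5502, -0.0667, 0.2284]
tool_rot: [2.202, 2.24, 0.0]
ft_force: [0.0, -2.8, 5.2]
grip_width: 0.151
```

```bash
python3 st.py
```

```text
22.85 [ 0.5502 -0.0667  0.2284] yaw 1.588 F [ 0.02 -2.81  5.23] M [-0.853 -0.26  -0.097] q7 0.026
```

>>> carry_out:
  commands:
    - {"tx":0,"ty":0,"tz":0,"rx":0,"ry":0,"rz":-0.02,"jaw":0}
    - {"tx":0,"ty":0,"tz":0,"rx":0,"ry":0,"rz":-0.04,"jaw":0}
    - {"tx":0,"ty":0,"tz":0,"rx":0,"ry":0,"rz":-0.04,"jaw":0}

```text
time: 23.22
position: [0.5502, -0.0668, 0.2284]
tool_rot: [2.157, 2.283, 0.0]
ft_force: [0.0, -3.1, 4.3]
grip_width: 0.157
```

```bash
python3 st.py; sed -i 's/^print/for _ in range(1): print/' st.py
```

```text
23.225 [ 0.5502 -0.0668  0.2284] yaw 1.628 F [ 0.05 -3.11  4.27] M [-0.821 -0.282 -0.045] q7 0.065
```

>>> carry_out:
  commands:
    - {"tx":0,"ty":0,"tz":0,"rx":0,"ry":0,"rz":-0.015,"jaw":0}
    - {"tx":0,"ty":0,"tz":0,"rx":0,"ry":0,"rz":-0.03,"jaw":0}
    - {"tx":0,"ty":0,"tz":0,"rx":0,"ry":0,"rz":-0.03,"jaw":0}

```text
time: 23.6
position: [0.5502, -0.0668, 0.2284]
tool_rot: [2.122, 2.315, 0.0]
ft_force: [0.8, -2.8, 4.9]
grip_width: 0.152
```

```bash
python3 st.py
```

```text
23.6 [ 0.5502 -0.0668  0.2284] yaw 1.658 F [ 0.78 -2.76  4.89] M [-0.871 -0.279 -0.055] q7 0.095
```

>>> carry_out:
  commands:
    - {"tx":0,"ty":0,"tz":0,"rx":0,"ry":0,"rz":-0.015,"jaw":0}
    - {"tx":0,"ty":0,"tz":0,"rx":0,"ry":0,"rz":-0.03,"jaw":0}
    - {"tx":0,"ty":0,"tz":0,"rx":0,"ry":0,"rz":-0.03,"jaw":0}

```text
time: 23.98
position: [0.5501, -0.0668, 0.2283]
tool_rot: [2.087, 2.347, 0.0]
ft_force: [0.0, -3.2, 4.9]
grip_width: 0.154
```

```bash
python3 - <<'E'
from h import *
zoom('side',270,120,330,190,8,'s10')
E
python3 st.py
```

```text
24.025 [ 0.5502 -0.0668  0.2284] yaw 1.688 F [-0.48 -2.6   5.82] M [-0.885 -0.191 -0.041] q7 0.124
```

View pics/s10.png

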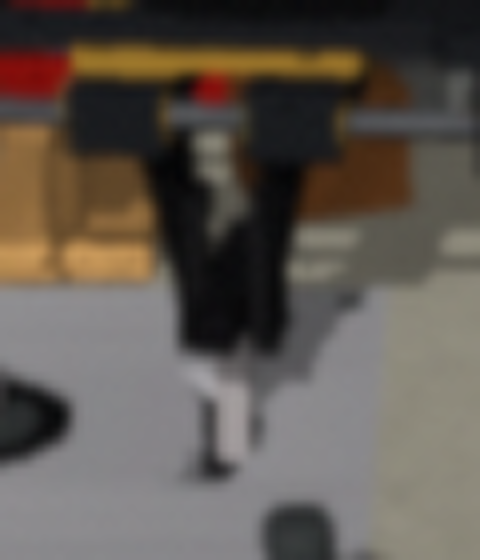

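>>> carry_out:
  commands:
    - {"tx":0,"ty":0,"tz":0,"rx":0,"ry":0,"rz":-0.015,"jaw":0}
    - {"tx":0,"ty":0,"tz":0,"rx":0,"ry":0,"rz":-0.03,"jaw":0}
    - {"tx":0,"ty":0,"tz":0,"rx":0,"ry":0,"rz":-0.03,"jaw":0}

```text
time: 24.4
position: [0.5502, -0.0669, 0.2284]
tool_rot: [2.052, 2.378, 0.0]
ft_force: [0.8, -1.9, 4.0]
grip_width: 0.155
```

```bash
python3 st.py
```

```text
24.4 [ 0.5502 -0.0669  0.2284] yaw 1.718 F [ 0.84 -1.91  3.96] M [-0.834 -0.264 -0.056] q7 0.154
```

>>> carry_out:
  commands:
    - {"tx":0,"ty":0,"tz":0,"rx":0,"ry":0,"rz":-0.015,"jaw":0}
    - {"tx":0,"ty":0,"tz":0,"rx":0,"ry":0,"rz":-0.03,"jaw":0}
    - {"tx":0,"ty":0,"tz":0,"rx":0,"ry":0,"rz":-0.03,"jaw":0}

```text
time: 24.78
position: [0.5502, -0.0669, 0.2284]
tool_rot: [2.016, 2.408, 0.0]
ft_force: [1.1, -3.3, 5.2]
grip_width: 0.156
```

```bash
python3 st.py
```

```text
24.775 [ 0.5502 -0.0669  0.2284] yaw 1.748 F [ 1.14 -3.26  5.18] M [-0.855 -0.23  -0.103] q7 0.184
```

>>> carry_out:
  commands:
    - {"tx":0,"ty":0,"tz":0,"rx":0,"ry":0,"rz":-0.015,"jaw":0}
    - {"tx":0,"ty":0,"tz":0,"rx":0,"ry":0,"rz":-0.025,"jaw":0}
    - {"tx":0,"ty":0,"tz":0,"rx":0,"ry":0,"rz":-0.025,"jaw":0}

```text
time: 25.15
position: [0.5502, -0.0669, 0.2284]
tool_rot: [1.986, 2.433, 0.0]
ft_force: [1.7, -4.3, 4.5]
grip_width: 0.156
```

```bash
python3 st.py
```

```text
25.15 [ 0.5502 -0.0669  0.2284] yaw 1.772 F [ 1.74 -4.26  4.51] M [-0.872 -0.269 -0.153] q7 0.208
```

>>> carry_out:
  commands:
    - {"tx":0,"ty":0,"tz":0,"rx":0,"ry":0,"rz":-0.01,"jaw":0}
    - {"tx":0,"ty":0,"tz":0,"rx":0,"ry":0,"rz":-0.015,"jaw":0}
    - {"tx":0,"ty":0,"tz":0,"rx":0,"ry":0,"rz":-0.015,"jaw":0}

```text
time: 25.52
position: [0.5502, -0.0669, 0.2284]
tool_rot: [1.968, 2.448, 0.0]
ft_force: [1.4, -3.5, 4.1]
grip_width: 0.154
```

```bash
python3 st.py
```

```text
25.525 [ 0.5502 -0.0669  0.2284] yaw 1.787 F [ 1.41 -3.49  4.12] M [-0.877 -0.316 -0.146] q7 0.223
```

>>> carry_out:
  commands:
    - {"tx":0,"ty":0,"tz":0,"rx":0,"ry":0,"rz":-0.01,"jaw":0}
    - {"tx":0,"ty":0,"tz":0,"rx":0,"ry":0,"rz":-0.012,"jaw":0}

```text
time: 25.78
position: [0.5502, -0.0669, 0.2284]
tool_rot: [1.953, 2.46, 0.0]
ft_force: [0.2, -2.9, 5.7]
grip_width: 0.156
```

```bash
python3 st.py; python3 - <<'E'
from h import *
for i in range(3):
    get_image('side');print(ctrl.get_state()['torque'].round(3))
E
```

```text
25.775 [ 0.5502 -0.0669  0.2284] yaw 1.799 F [ 0.17 -2.86  5.7 ] M [-0.923 -0.271 -0.221] q7 0.235
[-0.92  -0.27  -0.172]
[-0.847 -0.281 -0.216]
[-0.906 -0.334 -0.188]
```

The torque rises steadily to about -0.2 N m with yaw 1.80, which is the stop. I'll back off slightly within the play and release.

>>> carry_out:
  commands:
    - {"tx":0,"ty":0,"tz":0,"rx":0,"ry":0,"rz":0.03,"jaw":0}
    - {"tx":0,"ty":0,"tz":-0.0005,"rx":0,"ry":0,"rz":0.04,"jaw":0}
    - {"tx":0,"ty":0,"tz":-0.0005,"rx":0,"ry":0,"rz":0.04,"jaw":0.17}
    - {"tx":0,"ty":0,"tz":-0.0005,"rx":0,"ry":0,"rz":0.04,"jaw":0.25}
    - {"tx":0,"ty":0,"tz":-0.0005,"rx":0,"ry":0,"rz":0.04,"jaw":0.35}
    - {"tx":0,"ty":0,"tz":-0.0005,"rx":0,"ry":0,"rz":0.04,"jaw":0.45}
    - {"tx":0,"ty":0,"tz":-0.0005,"rx":0,"ry":0,"rz":0.04,"jaw":0.5}
    - {"tx":0,"ty":0,"tz":-0.0005,"rx":0,"ry":0,"rz":0.04,"jaw":0.5}
    - {"tx":0,"ty":0,"tz":-0.0005,"rx":0,"ry":0,"rz":0.04,"jaw":0.5}

```text
time: 27.05
position: [0.5499, -0.0666, 0.2287]
tool_rot: [2.002, 2.421, -0.0]
ft_force: [-0.4, 0.5, -0.2]
grip_width: 0.499
```

```bash
python3 st.py;python3 - <<'E'
from h import *
zoom('side',270,120,330,190,8,'s11')
E
```

```text
27.05 [ 0.5499 -0.0666  0.2287] yaw 1.76 F [-0.38  0.52 -0.17] M [-0.041 -0.138 -0.055] q7 0.196
```

View pics/s11.png

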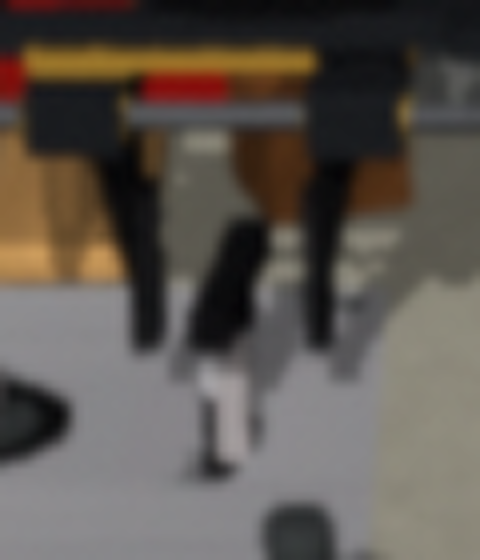

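The key stands in the socket with the fingers clear on both sides. I'll withdraw straight up.

>>> carry_out:
  commands:
    - {"tx":0,"ty":0,"tz":-0.01,"rx":0,"ry":0,"rz":0,"jaw":0.5}
    - {"tx":0,"ty":0,"tz":-0.03,"rx":0,"ry":0,"rz":0,"jaw":0.5}
    - {"tx":0,"ty":0,"tz":-0.06,"rx":0,"ry":0,"rz":0,"jaw":0.5}
    - {"tx":0,"ty":0,"tz":-0.1,"rx":0,"ry":0,"rz":0,"jaw":0.5}
    - {"tx":0,"ty":0,"tz":-0.15,"rx":0,"ry":0,"rz":0,"jaw":0.5}
    - {"tx":0,"ty":0,"tz":-0.2,"rx":0,"ry":0,"rz":0,"jaw":0.5}
    - {"tx":-0.05,"ty":-0.03,"tz":-0.22,"rx":0,"ry":0,"rz":0,"jaw":0.5}
    - {"tx":-0.1,"ty":-0.06,"tz":-0.22,"rx":0,"ry":0,"rz":0,"jaw":0.5}
    - {"tx":-0.15,"ty":-0.09,"tz":-0.22,"rx":0,"ry":0,"rz":0,"jaw":0.5}
    - {"tx":-0.2,"ty":-0.1,"tz":-0.22,"rx":0,"ry":0,"rz":0,"jaw":0.5}
    - {"tx":-0.25,"ty":-0.1,"tz":-0.22,"rx":0,"ry":0,"rz":0,"jaw":0.5}
    - {"tx":-0.25,"ty":-0.1,"tz":-0.22,"rx":0,"ry":0,"rz":0,"jaw":0.5}

```text
time: 28.6
position: [0.4975, -0.3357, 0.4471]
tool_rot: [-2.009, -2.413, 0.002]
ft_force: [0.5, 0.6, 0.2]
grip_width: 0.497
```

```bash
python3 st.py;python3 - <<'E'
from h import *
zoom('side',240,110,330,200,6,'s12');zoom('top',310,100,440,200,5,'t12')
E
```

```text
28.6 [ 0.4975 -0.3357  0.4471] yaw 1.753 F [0.45 0.58 0.16] M [ 0.024 -0.123 -0.002] q7 0.67
```

View pics/s12.png

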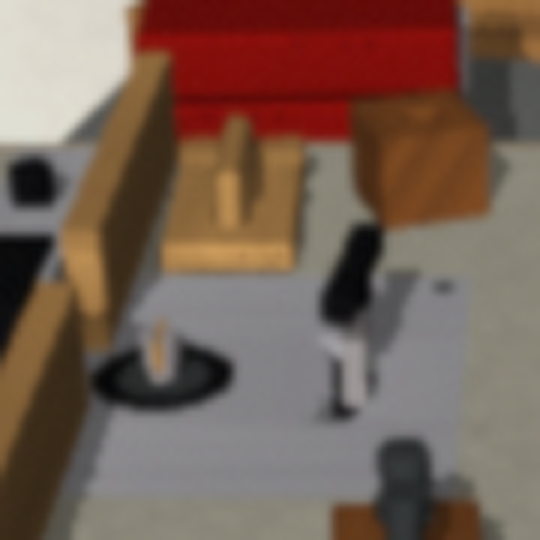

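View pics/t12.png

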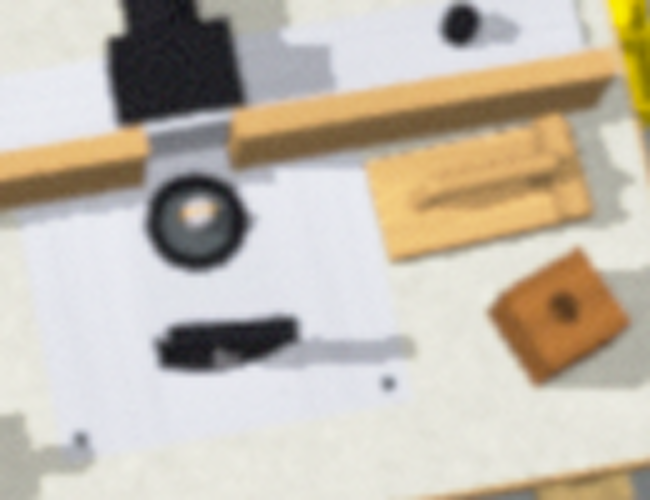

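```bash
python3 - <<'E'
from h import *
a=onz('top',344.5,165.7,.254);b=onz('top',369,163.5,.254);d=a-b;print(a,b,np.linalg.norm(d),np.arctan2(d[1],d[0]))
a,b=[onz('side',240+x/6,110+y/6,.247) for x,y in((342,302),(367,237))];d=a-b;print(a,b,np.linalg.norm(d),np.arctan2(d[1],d[0]))
# shaft verticality: bar centre
print((onz('side',240+353/6,110+270/6,.247)))
E
```

```text
[ 0.55094516 -0.03014292  0.254     ] [ 0.55835872 -0.09632516  0.254     ] 0.06659617031122765 1.6823486740736446
[ 0.54368173 -0.03569983  0.247     ] [ 0.55066408 -0.09857802  0.247     ] 0.06326468201186085 1.6813888863348252
[ 0.54754392 -0.06569009  0.247     ]
```

The key's bar is at yaw 1.68 in both views. That is 1.42 rad from its start angle of about 0.26, matching the 1.25 rad stop plus play. The key stands upright and everything else is in place, so I'm handing in.

```bash
python3 -c "
from bench import ctrl
print(ctrl.close_job())"
```

```text
the job is handed in; nothing more can be done
None
```

The clamp is released: the key was turned anticlockwise to its stop and is standing in the socket, let go. The job was handed in after about 29 s; no verdict is reported.

- **Finding the socket:** I took the key from its block and slid it along the router's cover at about 5–10 N. The first pass, on the negative side, found nothing. Touching the slot walls showed my path was about 1.75 mm too far inward, so I re-centred and scanned the other side. The key dropped in about 5–7 mm from the slot's middle and went down to the floor, with the tip 28 mm below the plate.
- **Turning the clamp:** I turned it until the torque rose steadily to about 0.2 N m, then backed off 0.04 rad within the play and released.
- **Last checks:** The bar stands at yaw 1.68 in both camera views. That is 1.42 rad past the socket's start angle, which fits the 1.25 rad stop plus play. The key is upright to within about 0.04 rad, and the arm is clear. The push block looks unmoved. I did not re-measure the boat or the try square, but nothing went near them.
- **Disagreement:** The wrist had reached yaw 1.80 at the stop, about 0.1 rad more than the 1.69 the geometry allows. I put this down to give in the grip and measurement error.

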